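# Clamp the tea caddy in the shelf keeper

## Robot

A 6-joint arm with a two-finger parallel gripper is mounted at the origin on the work surface. World frame = base frame: x ahead of the robot, y to its left, z up, the work surface at z = 0. Lengths are in m, angles in rad, forces in N, time in s.
With the tool pointing down it reaches from about 0.35 to 0.975 m from the base axis. Payload 17.4 kg.
Tool frame: the origin (TCP) lies midway between the tips of the shut fingers; the grasp point (between the pads) lies 19 mm behind it; x points along the fingers, y is the direction in which the jaws open and shut, and the axes are right-handed (so a half turn about x gives the same grasp; the last joint's range is limited). The gripper opens to 85 mm and grips with 20 to 120 N. Pads are 22 mm wide; open, the fingers measure 114 mm over their backs; the gripper's body (76 mm by 85 mm) begins 54 mm behind the grasp point. The pads swing forward as they close: fully open they stand 13 mm farther back than shut.
Start: joints at [1.092, 0.116, 1.442, -0, 1.584, -0.038], TCP at [0.288, 0.61, 0.231] pointing down, gripper open.
Joint ranges: [-2.83, 2.83], [-0.83, 2.19], [0.07, 2.5], [-1.14, 4.28], [0.01, 3], [-2.97, 2.97]. Speed limits (rad/s): [1.89, 1.89, 2.22, 3.14, 3.14, 3.14].

## Interface

Orientations are given as a unit quaternion [x, y, z, w].
In Python, from plant import r, hand, monitor, imaging gives the robot as it stands. The module is installed in compiled form; this text tells all that it offers. Calls block until the motion is done:
- r.movep(position, orientation): joint-space move of the TCP to a pose.
- r.servo_line(position, rotation=None, feed=0.15, max_force=None): straight line of the TCP; rotation=None keeps the orientation; feed is the mean speed in m/s. With max_force (N) it stops when the force on the tool has changed by that much, and returns True; else False.
- r.move_j(angles): joint-space move.
- hand.move_gripper(opening): finger opening in m; the grip force is fixed at half the most; returns when the fingers have stopped.
- r.sleep(seconds).
- r.inverse_kinematics(position, orientation): joint angles nearest the present ones, or None.
- monitor.get_obs(): the state.
- imaging.capture(name): name is "scene" or "top" or "wrist"; returns a dict with "img" (400x640x3 uint8, red, green, blue), "mtx" (3x3 intrinsics, pixels), "k1" (the pictures are not rectified: a ray, as slopes to the right and down, at radius r is drawn at 1 + k1 r^2 times it, then the intrinsics apply), "extrinsics" (4x4, takes a point from world to camera coordinates); the wrist camera has in their place "hand_eye" (4x4, takes a point from camera to tool coordinates, whose origin is the TCP and whose axes are the tool frame's). Camera axes: x right, y down, z forward; pixel columns grow to the right and rows downward; lengths in m; the calibration is good to about 2 mm. A picture is of the moment at which its call begins: read the wrist's pose just before it. There is no depth.
A pose or a line that the arm cannot do raises r.MotionError and nothing moves.
- r.finish_job(): hands the job in, once; it reports no verdict.
The state is a dict: "t": time; "joint_positions": joint angles; "joint_vel": joint speeds; "effort": joint torques, N m; "eef_pos": TCP position; "ee_rot": TCP orientation; "ft_force": force on the tool from outside, world axes, zero at the start; "moment": the same for the moment, N m; "grip_width": finger opening in m.
Only numpy, scipy, OpenCV 4.12 (cv2) and the standard library are available. Lean on these libraries where they do the work, as an engineer would, in place of code of your own. Each camera call takes 0.05 s, during which the arm holds its last target. There are 200 camera calls.

## Task

Stand the clear tea caddy on the bed of the shelf keeper, between its jaw and its sprung end pad, square to them, and let go. Then turn the wooden knob clockwise (it rides along with the jaw) to run the jaw up until the caddy is held snugly against the end pad, with the pad's spring about half compressed and never squeezed flat, as the acrylic would crack. Move the jaw by the knob only, and leave the other things where they are.

Things in the scene. Friction and masses are not known exactly. Their poses are not given: they have to be found in the camera images.
- keeper: the keeper, a vice-like holder fixed to the shelf: aluminium bed 290 x 74 mm, its top 16 mm above the shelf. Origin under the bed's middle at shelf level, z up; +x is the feed direction, from the knob towards the end pad. A fixed end plate, 76 mm high, closes its +x end
- pad_nominal (a point): fixed point on the keeper (x = 115, y = 0, 43 mm above the shelf), axes as the keeper's: the average place of the end pad's free face. The real face stands up to 6 mm nearer or farther along x, set differently each time and not measured. Rubber pad across the bed, 60 mm wide, 20 to 66 mm above the shelf, sprung: yields along +x by at most 5 mm at 4 N per mm, and returns
- jaw: the jaw carriage on the bed. Origin: middle of the jaw face that meets the caddy, 17 mm above the shelf; axes as the keeper's, face looks to +x. Jaw plate 62 mm wide, top 76 mm above the shelf; block behind it 105 x 70 mm, top 50 mm above the shelf. Starts 82 to 95 mm from pad_nominal; stays where the knob leaves it. The robot must not push it (over 5 N counts)
- knob_grip (a point): point on the knob's vertical axis at the height to grip, 83 mm above the shelf, 75 mm behind the jaw face; it travels with the jaw. The knob is an upright wooden bar 46 mm long, 14 mm thick, 60 to 96 mm above the shelf, on a 50 mm disc. The point's x axis runs along the bar and turns with it (parallel to the keeper's x at knob value 0), so grip it across its y
- feed_knob (a joint): turn of the knob in rad, growing clockwise seen from above, range 0 to 5.5. Each rad moves knob and jaw together 10 mm along the keeper's +x, so the hand must travel as it turns. Friction about 0.22 N m (a resting hand may read it either way); each newton of jaw load adds 0.01 N m, less what the hand pushes along the feed
- caddy: the tea caddy: clear acrylic box 60 x 60 mm, 95 mm tall with its flat bamboo lid and a thin steel latch on it, 0.2 to 0.33 kg. Origin under the middle of its base, axes along its sides, z up. Loose, left or right of the keeper; any side may face the jaw. A snug hold is 3 to 16 N between jaw and caddy, ideally about 10 N; over 22 N cracks it
- honey_pot: bystander: white ceramic pot, 86 mm wide, 81 mm tall, with a wooden dipper lying across it (reaches 70 mm to its -x side); origin under its middle
- teapot: bystander: round blue teapot, 148 mm wide without spout and handle, 123 mm tall
- coasters: bystander: stack of round bamboo coasters, 97 mm wide, 35 mm tall
- cup: bystander: white tea cup, 72 mm wide, 62 mm tall
- tin: bystander: round tin, 68 mm wide, 75 mm tall

How it is judged:
By the outcome, as a careful person would: the job done as asked, in the order asked, and still so for the second after the job is handed in, with the robot touching nothing.
It also fails if it takes over 72 s, if anything falls off the work surface, if the arm or the gripper's body presses on something with over 40 N, if the wrist force passes 120 N, or if a joint passes its speed limit or range.

## Working session

There is one attempt and no reset: what is moved stays moved. The work goes in short steps, each a Python script; the robot and the scene stay as the last script left them, time stands still between calls to the robot, and variables do not carry over. Pictures are saved under pics/ and viewed, about 8 in all and at most 12, crops included, and the job is handed in when it is done.

```bash
mkdir -p pics
cat > h.py <<'E'
import numpy as np, cv2
from plant import r, hand, monitor, imaging
from scipy.spatial.transform import Rotation as R
def cap(name, out=None):
    o=monitor.get_obs(); c=imaging.capture(name)
    if name=="wrist":
        T=np.eye(4); T[:3,:3]=R.from_quat(o["ee_rot"]).as_matrix(); T[:3,3]=o["eef_pos"]
        E=np.linalg.inv(T@np.array(c["hand_eye"]))
    else: E=np.array(c["extrinsics"])
    d=dict(K=np.array(c["mtx"]),k1=float(c["k1"]),E=E,img=c["img"])
    if out:
        cv2.imwrite(f"pics/{out}.png",c["img"][:,:,::-1]); np.savez(f"pics/{out}.npz",**d)
    return d
def load(n): return dict(np.load(f"pics/{n}.npz"))
def ray(d,u,v):
    D=np.array([d["k1"],0,0,0.]);p=cv2.undistortPoints(np.array([[[u,v]]],float),d["K"],D)[0,0]
    Ei=np.linalg.inv(d["E"]); return Ei[:3,3], Ei[:3,:3]@np.array([p[0],p[1],1.])
def atz(d,u,v,z):
    o,w=ray(d,u,v); return o+w*(z-o[2])/w[2]
def tri(*obs):
    A=np.zeros((3,3));b=np.zeros(3)
    for d,u,v in obs:
        o,w=ray(d,u,v);w=w/np.linalg.norm(w);P=np.eye(3)-np.outer(w,w);A+=P;b+=P@o
    return np.linalg.solve(A,b)
def proj(d,P):
    P=np.asarray(P,float).reshape(-1,3)
    E=d["E"];return cv2.projectPoints(P,cv2.Rodrigues(E[:3,:3])[0],E[:3,3],d["K"],np.array([float(d["k1"]),0,0,0]))[0][:,0]
def down(yaw):  # tool x down, tool y (jaw dir) at yaw in world
    x=np.array([0,0,-1.]);y=np.array([np.cos(yaw),np.sin(yaw),0]);z=np.cross(x,y)
    return R.from_matrix(np.stack([x,y,z],1)).as_quat()
E
python3 - <<'E'
from h import *
o=monitor.get_obs();print(o)
s=cap("scene","s0");t=cap("top","t0")
for d in (s,t):print(np.linalg.inv(d["E"])[:3,3],d["K"][0,0],d["k1"])
E
```

```text
{'t': 0.0, 'joint_positions': array([ 1.09219218e+00,  1.16466239e-01,  1.44227289e+00, -3.48141822e-06,
        1.58401653e+00, -3.77691264e-02]), 'joint_vel': array([ 1.35287016e-03, -4.37599919e-04,  1.18540294e-03, -1.17768519e-03,
        8.15533399e-04,  4.43905388e-05]), 'effort': array([-2.78463194e-04, -7.31979847e+01, -6.32501221e+01,  4.64365041e-05,
        6.22607287e-03, -7.11797554e-08]), 'eef_pos': array([0.28791693, 0.61029403, 0.23057076]), 'ee_rot': array([ 0.15420186,  0.69010289, -0.1549976 ,  0.6898953 ]), 'ft_force': array([ 0.07705423, -0.91250306,  0.09024679]), 'moment': array([-0.03167719, -0.0097441 , -0.01699523]), 'grip_width': 0.08569575502959399}
[1.22767074 0.33976461 0.84390493] 454.83821362398555 -0.021904517592475352
[ 0.33040307 -0.06256977  1.31470317] 481.4227625082745 -0.029864321112938602
```

View pics/t0.png

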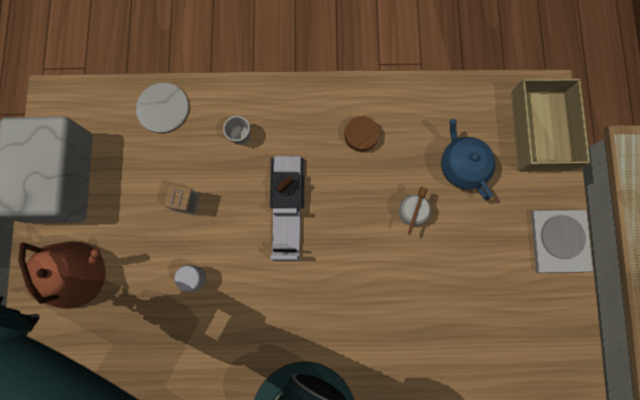

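View pics/s0.png

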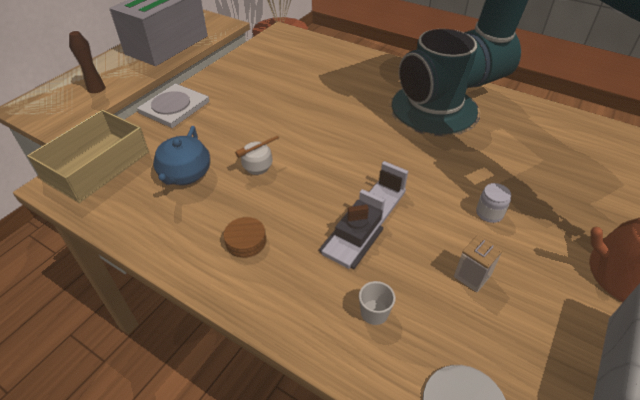

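Top view: keeper at cols 271-303, rows 156-260, with its end pad towards the robot. The knob is at about (287,184) and the caddy lid at about (179,197). The scene view agrees. Next I'll take close looks with the wrist camera.

Run:
```python
from h import *
t=load("t0");s=load("s0")
for n,u,v,z in [("caddy",179,197,.095),("knob",287,184,.096),("far end",287,157,.016),("near end",286,258,.016),("cup",237,129,.06),("tin",189,278,.075)]:
    print(n,atz(t,u,v,z).round(3))
print("caddy tri",tri((t,179,197),(s,481,249)))
o=monitor.get_obs();c=imaging.capture("wrist");print(np.array(c["hand_eye"]).round(3),c["mtx"][0][0],c["k1"])
```

```text
caddy [0.562 0.313 0.095]
knob [0.592 0.035 0.096]
far end [0.686 0.041 0.016]
near end [0.406 0.044 0.016]
cup [0.754 0.174 0.06 ]
tin [0.356 0.285 0.075]
caddy tri [0.56155882 0.31345148 0.09482923]
[[-0.    -0.286  0.958 -0.143]
 [ 1.    -0.     0.     0.002]
 [-0.     0.958  0.286 -0.074]
 [ 0.     0.     0.     1.   ]] 284.42729623367705 0.012214608282437147
```

Run:
```python
from h import *
q0=down(0); q=down(np.pi/2)
def go(p,q):
    try: r.movep(p,q); return True
    except r.MotionError as e: print("ERR",p,e); return False
# caddy: yaw 0, z=(0,-1,0): target at z=-.05 => TCP y = target-.05
ims=[]
for i,(p,qq) in enumerate([([.61,.27,.20],q0),([.52,.27,.20],q0),([.60,.09,.26],q),([.60,-.01,.26],q)]):
    go(p,qq); r.sleep(.3); ims.append(cap("wrist",f"w{i}")["img"])
print(monitor.get_obs()["t"],monitor.get_obs()["joint_positions"])
a=np.vstack([np.hstack(ims[:2]),np.hstack(ims[2:])])
cv2.imwrite("pics/m1.png",cv2.resize(a,(800,500),interpolation=cv2.INTER_AREA)[:,:,::-1])
```

```text
5.8583 [-5.80205778e-02 -5.28505954e-02  1.56831376e+00  8.23091691e-06
  1.62612185e+00 -1.62985046e+00]
```

View pics/m1.png

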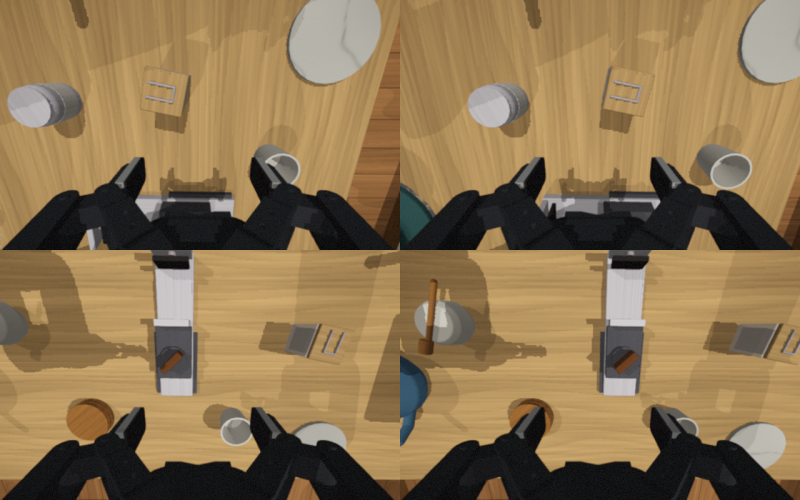

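Run:
```python
from h import *
L=[load(f"w{i}")["img"] for i in range(4)]
f=lambda im,x,y,w,h,k:cv2.resize(im[y:y+h,x:x+w],(int(w*k),int(h*k)),interpolation=cv2.INTER_CUBIC)
a=np.hstack([np.vstack([f(L[0],210,100,116,100,3),f(L[1],310,100,116,100,3)]),f(L[2],237,0,90,240,2.5),f(L[3],317,0,90,240,2.5)])
cv2.imwrite("pics/m2.png",a[:,:,::-1]);print(a.shape)
```

```text
(600, 798, 3)
```

View pics/m2.png

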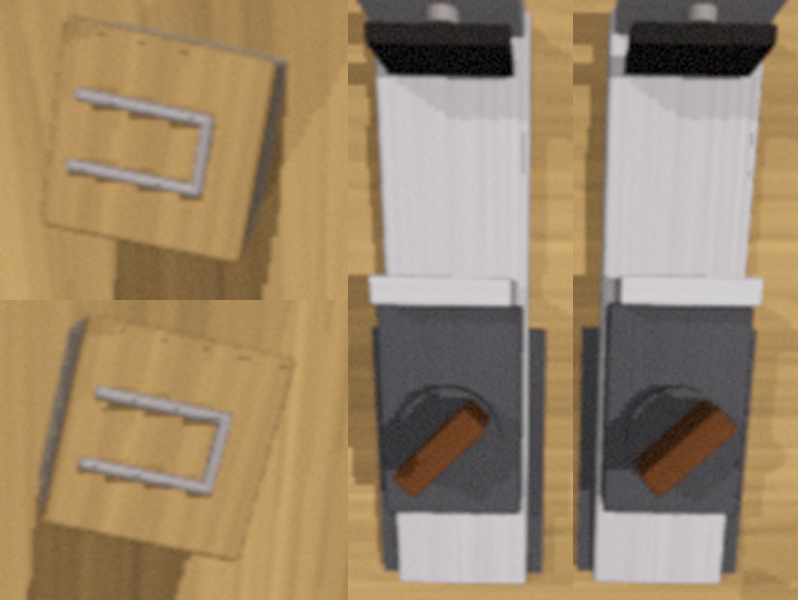

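The caddy lid corners, jaw top edge, pad edges and knob bar are all readable in the enlarged crops. I'll triangulate them.

Run:
```python
from h import *
w=[load(f"w{i}") for i in range(4)]
c0=[(68,16),(276,61),(240,262),(42,223)];c1=[(88,17),(293,62),(238,259),(44,221)]
P=np.array([tri((w[0],210+a[0]/3,100+a[1]/3),(w[1],310+b[0]/3,100+b[1]/3)) for a,b in zip(c0,c1)])
print("caddy",P.round(4),P.mean(0)); 
for i in range(4): e=P[(i+1)%4]-P[i]; print(np.linalg.norm(e[:2]).round(4),np.degrees(np.arctan2(e[1],e[0])).round(1))
k=lambda a,b:tri((w[2],237+(a[0]-348)/2.5,a[1]/2.5),(w[3],317+(b[0]-573)/2.5,b[1]/2.5))
for n,a,b in [("jawL",(370,278),(620,278)),("jawR",(513,278),(762,278)),("padbotL",(385,74),(628,72)),("padbotR",(512,76),(744,76)),
 ("bed farL",(400,581),(596,581)),("bed farR",(526,581),(720,581)),
 ("knob1",(398,478),(637,465)),("knob2",(470,403),(717,412)),("knob3",(489,425),(737,432)),("knob4",(414,496),(660,497)),
 ("padtopbL",(366,24),(628,24)),("padtopbR",(512,28),(775,28))]: print(n,k(a,b).round(4))
for d in w[2:]: print(np.linalg.inv(d["E"])[:3,3])
```

```text
caddy [[0.5396 0.3553 0.0914]
 [0.5975 0.3433 0.0923]
 [0.586  0.286  0.0936]
 [0.5278 0.2978 0.0939]] [0.56271546 0.32059973 0.09282016]
0.0591 -11.7
0.0584 -101.4
0.0593 168.6
0.0587 78.4
jawL [0.5203 0.0153 0.0724]
jawR [0.5202 0.0784 0.071 ]
padbotL [0.4307 0.0196 0.0339]
padbotR [0.4269 0.0767 0.0146]
bed farL [0.6866 0.0084 0.0197]
bed farR [0.6885 0.0814 0.0152]
knob1 [0.6056 0.0244 0.0831]
knob2 [0.5755 0.0591 0.0858]
knob3 [0.5843 0.0677 0.0897]
knob4 [0.6141 0.0337 0.0954]
padtopbL [0.4187 0.0175 0.0571]
padtopbR [0.4207 0.0788 0.0591]
[0.52682002 0.09276872 0.40302765]
[ 0.52689398 -0.00668741  0.40304368]
```

Run:
```python
from h import *
qg=down(np.radians(78.4)); qp=down(np.pi/2)
r.movep([.5625,.318,.16],qg)
print(r.servo_line([.5625,.318,.046],feed=.1,max_force=15))
hand.move_gripper(0.0); o=monitor.get_obs(); print(o["grip_width"],o["eef_pos"],o["ft_force"])
r.servo_line([.5625,.318,.19],feed=.15); o=monitor.get_obs(); print(o["grip_width"],o["ft_force"])
r.servo_line([.474,.046,.19],rotation=qp,feed=.15); r.sleep(.3)
o=monitor.get_obs(); print(o["t"],o["eef_pos"],o["grip_width"],o["ft_force"],o["joint_positions"].round(2))
a=cap("wrist","w4")["img"];b=cap("scene","s1")["img"]
v=np.hstack([cv2.resize(a[0:300,120:520],(533,400)),cv2.resize(b[120:300,320:430],(244,400))])
cv2.imwrite("pics/m3.png",v[:,:,::-1])
```

```text
False
0.05959479217056818 [0.5628306  0.31817638 0.04668879] [0.50109547 0.62289867 4.57882604]
0.059763921304443586 [-1.39716983 -0.08032442 -2.3633039 ]
12.275 [0.47402483 0.04615543 0.18994293] 0.05954610936902485 [ 1.01983256  0.70506061 -2.16418316] [ 0.04 -0.32  1.91  0.    1.55 -1.53]
```

View pics/m3.png

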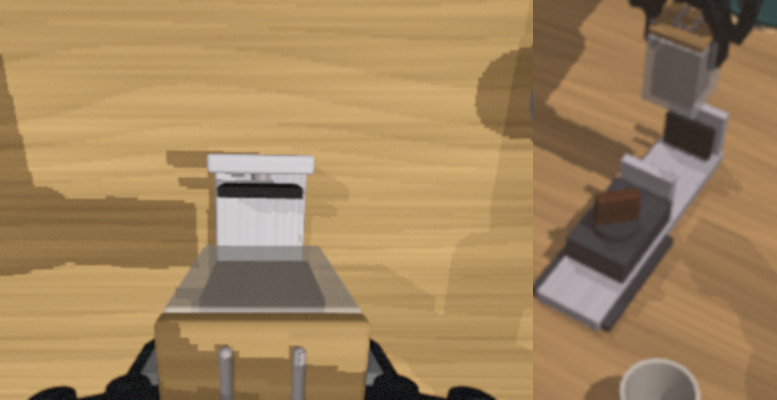

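Run:
```python
from h import *
d=load("w4"); f=lambda x,y,z:atz(d,120+x/1.3333,y/1.3333,z).round(4)
print("lid",f(157,316,.24),f(369,316,.24)); print("base",f(205,247,.144),f(319,247,.144))
print("pad front top",f(218,198,.066),f(302,198,.066)," back",f(260,183,.066))
print("plate",f(208,156,.076),f(314,156,.076)); print("bed edge at y=230",f(216,230,.016),f(305,230,.016))
print(np.linalg.inv(d["E"])[:3,3])
```

```text
lid [0.4414 0.0211 0.24  ] [0.4414 0.0773 0.24  ]
base [0.4451 0.02   0.144 ] [0.4451 0.0782 0.144 ]
pad front top [0.4284 0.0187 0.066 ] [0.4284 0.0771 0.066 ]  back [0.4182 0.0479 0.066 ]
plate [0.4005 0.0142 0.076 ] [0.4005 0.0829 0.076 ]
bed edge at y=230 [0.4602 0.0105 0.016 ] [0.4602 0.0857 0.016 ]
[0.40090442 0.04872448 0.33298158]
```

Caddy is held square: its lid front edge is at rows 316/1.33, the pad strip at 183-198/1.33. In the same image it sits about 1 mm to +y of the keeper's centre, so I'll lower it at y = 0.045.

Run:
```python
from h import *
qp=down(np.pi/2)
r.servo_line([.474,.045,.070],feed=.12)
print(r.servo_line([.474,.045,.058],feed=.02,max_force=6)); o=monitor.get_obs(); print(o["eef_pos"],o["ft_force"])
hand.move_gripper(.085); o=monitor.get_obs(); print(o["ft_force"],o["grip_width"])
r.servo_line([.474,.045,.21],feed=.15)
r.servo_line([.55,.045,.21],feed=.15); r.sleep(.2)
a=cap("wrist","w5")["img"];b=cap("scene","s2")["img"]
v=np.hstack([cv2.resize(a[0:300,120:520],(533,400)),cv2.resize(b[120:300,320:430],(244,400))])
cv2.imwrite("pics/m4.png",v[:,:,::-1]); o=monitor.get_obs();print(o["t"],o["moment"])
# yaw feasibility for knob: tool y perpendicular to bar
for k in range(-3,4):
    for n in (0,1,2,3,4):
        pass
for deg in range(-270,271,30):
    s=r.inverse_kinematics([.58,.045,.10],down(np.radians(deg))); print(deg,None if s is None else s[[0,3,5]].round(2))
```

```text
True
[0.47425528 0.04498734 0.06267752] [-1.18550943  0.01113422  4.6777933 ]
[-0.13944746 -0.25467931 -0.14028953] 0.08488156996570857
16.4417 [-0.00098229 -0.02620394 -0.00025646]
-270 [ 0.03 -0.   -1.54]
-240 [ 0.03 -0.   -2.06]
-210 [ 0.03 -0.   -2.58]
-180 None
-150 [ 0.03 -0.    2.65]
-120 [ 0.03 -0.    2.13]
-90 [ 0.03 -0.    1.6 ]
-60 [ 0.03 -0.    1.08]
-30 [ 0.03 -0.    0.56]
0 [ 0.03 -0.    0.03]
30 [ 0.03 -0.   -0.49]
60 [ 0.03 -0.   -1.01]
90 [ 0.03 -0.   -1.54]
120 [ 0.03 -0.   -2.06]
150 [ 0.03 -0.   -2.58]
180 None
210 [ 0.03 -0.    2.65]
240 [ 0.03 -0.    2.13]
270 [ 0.03 -0.    1.6 ]
```

View pics/m4.png

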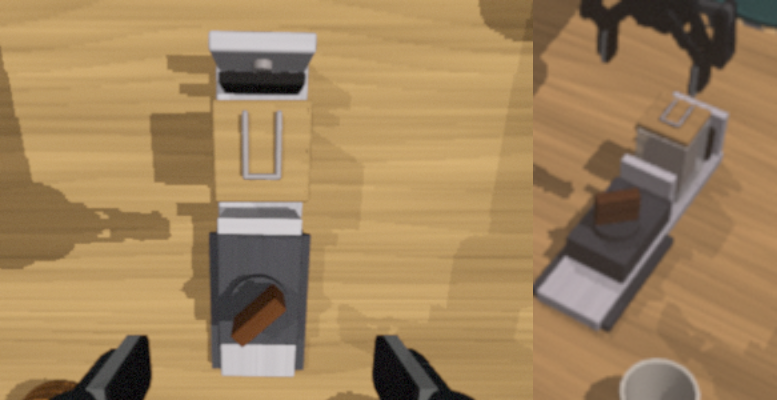

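The caddy stands square between the jaw (gap strip at rows 202-218) and the pad (rows 73-95), with clearance on both sides. Next I'll grip the knob and turn it in small steps while watching force and moment.

```bash
cat >> h.py <<'E'
def fm(tag=""):
    o=monitor.get_obs(); print(tag,"t%.1f"%o["t"],"p",(o["eef_pos"]*1e3).round(1),"F",o["ft_force"].round(1),"Mz %.3f"%o["moment"][2],"j6 %.2f"%o["joint_positions"][5],flush=True); return o
def turn(c,yaw,n,step,w=.5,z=.066,stop=None):
    """c: knob centre now (2,), rotate clockwise n steps; returns c,yaw"""
    c=np.array(c,float)
    for i in range(n):
        c[0]-=.01*step; yaw-=step
        r.servo_line([c[0],c[1],z],rotation=down(yaw),feed=.01*w)
        o=fm("%.3f"%yaw)
        if stop and stop(o): break
    return c,yaw
E
python3 - <<'E'
from h import *
yaw=np.radians(41); c=[.595,.045]
hand.move_gripper(.045)
r.movep([*c,.15],down(yaw))
print(r.servo_line([*c,.066],feed=.1,max_force=10)); fm("pre")
hand.move_gripper(0); o=fm("grip"); print(o["grip_width"])
print(turn(c,yaw,3,.2))
E
```

```text
False
pre t18.7 p [595.4  45.   66.7] F [-0.2 -0.4  0.3] Mz -0.011 j6 -0.68
grip t19.1 p [594.   43.9  66.7] F [-16.4 -11.5  12.7] Mz 0.382 j6 -0.68
0.01313287961494759
0.516 t19.7 p [592.1  44.1  66.8] F [-14.4  -8.2  11.8] Mz 0.066 j6 -0.48
0.316 t20.2 p [590.4  44.1  66.8] F [-12.1  -7.5   9.9] Mz 0.011 j6 -0.28
0.116 t20.8 p [588.6  44.2  66.8] F [-9.4 -8.2  9.3] Mz 0.003 j6 -0.08
(array([0.589, 0.045]), np.float64(0.11558499331767502))
```

Run:
```python
from h import *
yaw=0.11558499331767502; c=np.array([.5882,.0442])
r.servo_line([*c,.066],feed=.01); fm("recentred")
print(turn(c,yaw,6,.2))
```

```text
recentred t21.0 p [588.4  44.   67. ] F [-4.  -2.3  6.2] Mz -0.015 j6 -0.08
-0.084 t21.6 p [586.7  44.   67. ] F [-1.4 -2.2  4.6] Mz -0.027 j6 0.12
-0.284 t22.1 p [584.9  44.   66.9] F [-0.   0.   4.4] Mz 0.313 j6 0.31
-0.484 t22.7 p [583.   44.   66.9] F [ 4.2 -3.   5.1] Mz -0.148 j6 0.51
-0.684 t23.2 p [581.3  43.9  67. ] F [ 6.8 -4.   5. ] Mz -0.156 j6 0.71
-0.884 t23.8 p [579.4  43.7  67. ] F [ 8.8 -5.2  3.8] Mz -0.189 j6 0.91
-1.084 t24.3 p [577.6  43.5  67. ] F [ 9.2 -5.6  2.9] Mz -0.210 j6 1.12
(array([0.5762, 0.0442]), -1.084415006682325)
```

Run:
```python
from h import *
yaw=-1.084415006682325; c=np.array([.5769,.0438])
r.servo_line([*c,.066],feed=.01); fm("recentred")
c,yaw=turn(c,yaw,4,.25)
print(c,yaw)
hand.move_gripper(.045); o=fm("open")
r.servo_line([c[0],c[1],.15],feed=.15)
y2=yaw+np.pi
r.movep([.54,.045,.21],down(np.pi/2)); r.sleep(.2)
d=cap("wrist","w6"); fm("view")
a=d["img"][0:300,200:440]; cv2.imwrite("pics/m5.png",cv2.resize(a,(480,600),interpolation=cv2.INTER_CUBIC)[:,:,::-1])
```

```text
recentred t24.6 p [577.8  43.4  67. ] F [ 4.2 -4.7  6. ] Mz -0.160 j6 1.11
-1.334 t25.2 p [575.4  43.1  67. ] F [ 4.8 -6.2  6.2] Mz -0.133 j6 1.36
-1.584 t25.9 p [572.9  42.8  67. ] F [  5.5 -10.    6. ] Mz -0.058 j6 1.61
-1.834 t26.5 p [570.3  42.5  67. ] F [  4.6 -12.7   6.3] Mz -0.115 j6 1.86
-2.084 t27.2 p [567.7  42.2  67. ] F [  3.5 -15.    6.7] Mz -0.118 j6 2.11
[0.5669 0.0438] -2.084415006682325
open t27.6 p [566.7  44.   65.8] F [-0.  -0.1  0.1] Mz 0.007 j6 2.12
view t31.6 p [540.  45. 210.] F [0.5 0.1 0.2] Mz -0.038 j6 -1.53
```

View pics/m5.png

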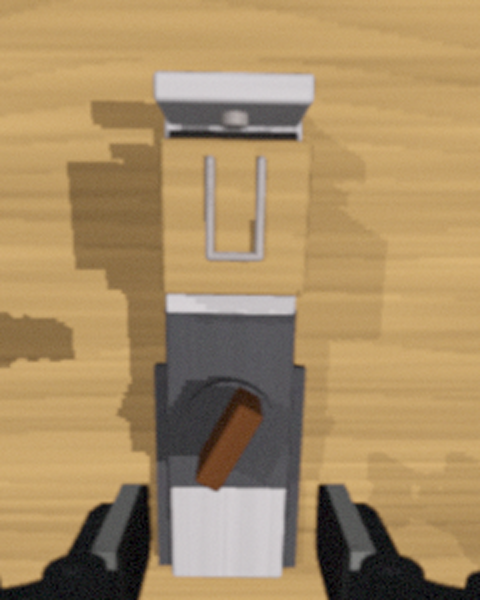

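The jaw is now up against the caddy: lid at rows 138-294 of the crop, bar at about 30° past a half turn, so about 2.81 rad turned. I'll compute the remaining gap.

Run:
```python
from h import *
d5=load("w5");d6=load("w6")
f5=lambda x,y,z:atz(d5,120+x/1.3333,y/1.3333,z).round(4)
f6=lambda x,y,z:atz(d6,200+x/2,y/2,z).round(4)
print("w5 lid front/back",f5(261,99,.111),f5(261,202,.111),"jaw front/back",f5(261,219,.076),f5(261,234,.076),"pad top front",f5(262,79,.066),"bot",f5(262,95,.02),"plate top front?",f5(262,52,.076))
print("w6 lid front/back",f6(237,138,.111),f6(235,294,.111),"jaw back",f6(230,314,.076),"pad back top",f6(235,131,.066),"plate",f6(235,102,.076),f6(235,73,.076))
print("lid corners",f6(163,139,.111),f6(313,139,.111),f6(163,293,.111),f6(305,294,.111))
```

```text
w5 lid front/back [0.444  0.0474 0.111 ] [0.5038 0.0474 0.111 ] jaw front/back [0.5201 0.0474 0.076 ] [0.5313 0.0474 0.076 ] pad top front [0.4255 0.0481 0.066 ] bot [0.4289 0.0482 0.02  ] plate top front? [0.4114 0.0481 0.076 ]
w6 lid front/back [0.4309 0.0496 0.111 ] [0.4906 0.0489 0.111 ] jaw back [0.5035 0.0467 0.076 ] pad back top [0.4213 0.0491 0.066 ] plate [0.4113 0.049  0.076 ] [0.4002 0.049  0.076 ]
lid corners [0.4313 0.0209 0.111 ] [0.4313 0.0792 0.111 ] [0.4902 0.0188 0.111 ] [0.4906 0.0783 0.111 ]
```

Run:
```python
from h import *
yaw=-2.084415+np.pi; c=np.array([.5665,.0428])
r.movep([*c,.15],down(yaw))
print(r.servo_line([*c,.066],feed=.1,max_force=10)); fm("pre")
hand.move_gripper(0); o=fm("grip")
c,yaw=turn(c,yaw,4,.1,w=.3)
print(c,yaw)
```

```text
False
pre t33.2 p [566.9  42.8  66.7] F [ 0.6  0.9 -0.1] Mz 0.053 j6 -1.03
grip t33.5 p [566.7  42.6  66.6] F [-2.5 -3.4  6.5] Mz 0.135 j6 -1.03
0.957 t34.0 p [565.7  42.6  66.6] F [-2.4 -3.5  6.7] Mz 0.020 j6 -0.93
0.857 t34.5 p [564.7  42.6  66.6] F [-4.  -3.6  6. ] Mz -0.005 j6 -0.83
0.757 t35.0 p [563.7  42.6  66.6] F [-3.1 -3.5  6.3] Mz 0.076 j6 -0.73
0.657 t35.5 p [562.7  42.5  66.6] F [-2.9 -3.3  6.6] Mz 0.054 j6 -0.63
[0.5625 0.0428] 0.6571776535897933
```

Run:
```python
from h import *
yaw=0.6571776535897933; c=np.array([.5625,.0428])
c,yaw=turn(c,yaw,3,.05,w=.2)
print(c,yaw)
hand.move_gripper(.045); fm("open"); r.servo_line([c[0],c[1],.15],feed=.15)
r.movep([.54,.045,.21],down(np.pi/2)); r.sleep(.2)
d=cap("wrist","w7"); fm("view"); cap("scene","s3")
f=lambda d:cv2.resize(d["img"][20:170,265:365],(400,600),interpolation=cv2.INTER_CUBIC)
cv2.imwrite("pics/m6.png",np.hstack([f(load("w6")),f(d)])[:,:,::-1])
```

```text
0.607 t35.8 p [562.2  42.5  66.6] F [-3.5 -4.   5.9] Mz 0.015 j6 -0.58
0.557 t36.1 p [561.6  42.5  66.6] F [-2.9 -3.   6.8] Mz 0.067 j6 -0.53
0.507 t36.4 p [561.1  42.5  66.6] F [-2.6 -4.1  5.9] Mz 0.057 j6 -0.48
[0.561  0.0428] 0.5071776535897932
open t36.8 p [561.   42.9  65.9] F [ 0.1 -0.5  0.3] Mz -0.056 j6 -0.48
view t38.8 p [540.   45.  209.6] F [0.8 0.5 0.5] Mz -0.039 j6 -1.53
```

View pics/m6.png

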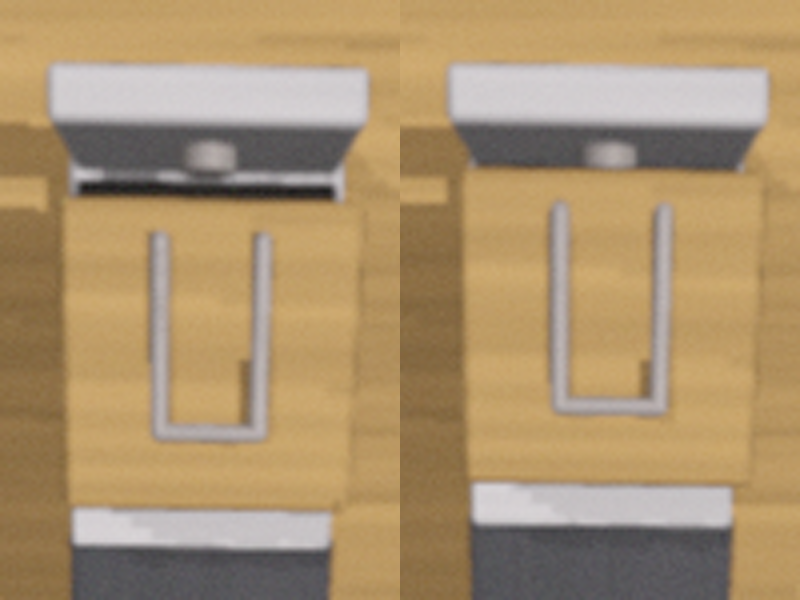

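The lid front is at row 170 and the plate shows just beyond it, so the pad is hidden under the lid. I'll look from the pre-grasp pose used for w4, to compare the pad strip directly.

Run:
```python
from h import *
d6=load("w6");d7=load("w7")
f=lambda d,y,z:atz(d,315,20+y/4,z)[0].round(4)
print("lid front",f(d6,199,.111),f(d7,170,.111),"lid back",f(d6,506,.111),f(d7,483,.111),"jaw back",f(d6,548,.076),f(d7,526,.076))
r.movep([.474,.046,.19],down(np.pi/2)); r.sleep(.2)
d=cap("wrist","w8"); fm("view")
g=lambda d:cv2.resize(d["img"][95:195,255:375],(400,333),interpolation=cv2.INTER_CUBIC)
cv2.imwrite("pics/m7.png",np.hstack([g(load("w4")),g(d)])[:,:,::-1])
for n in ("w4","w8"):
    im=load(n)["img"].mean(2); print(n,im[110:160,295:307].mean(1).round().astype(int))
```

```text
lid front 0.4314 0.4262 lid back 0.4901 0.4853 jaw back 0.5035 0.498
view t39.5 p [474.6  46.  190.1] F [ 0.3 -0.1  0.3] Mz -0.017 j6 -1.53
w4 [160 163 162 153 124 137 180 201 209 210 208 206 206 206 206 206 207 203
 188 163 143 144 160 186 184 149 121  66  18  23  35  42  41  40  41  41
  39  51 125 187 196 196 200 201 204 205 205 205 205 204]
w8 [165 165 155 126 133 173 200 211 212 211 209 208 208 208 208 208 206 194
 170 141 140 143 126  83  32  22  35  42  42  42  41  42  39  35  69 111
 118 109  96 102 119 138 148 152 154 157 157 154 152 152]
```

View pics/m7.png

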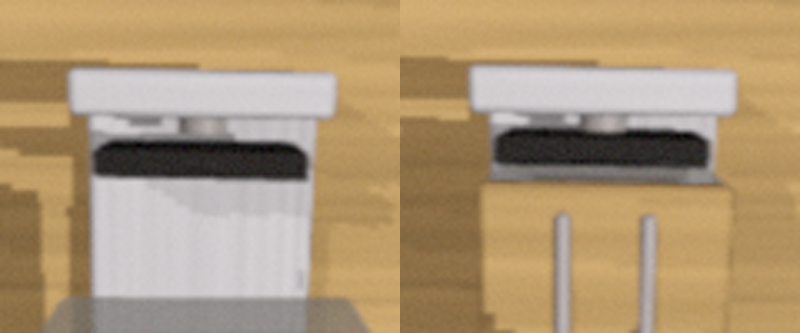

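The pad strip has moved about 2.9 px at its back edge and 2.5 px at its front edge relative to the end plate. At 1.1 px/mm that is about 2.3-2.6 mm of spring compression, roughly 10 N, so the job can be handed in. The arm is clear of everything.

Run:
```python
from h import *
r.servo_line([.474,.046,.25],feed=.15); fm("end"); print(r.finish_job())
```

```text
end t40.0 p [474.   46.  249.3] F [-0.3 -0.2 -0.9] Mz -0.011 j6 -1.53
the job is handed in; nothing more can be done
None
```

The caddy is standing square on the keeper's bed, held between the jaw and the end pad. I handed the job in at about 40 s, with the arm raised and clear. I stood the caddy on the bed and let go, then turned the knob clockwise about 3.35 rad in two grips.

**Spring compression:** Comparing pictures from the same wrist pose before and after, the pad moved back about 2.3–2.6 mm of its 5 mm. At 4 N per mm that is a hold of roughly 10 N. The knob travel (33.5 mm against a measured gap of about 31.5 mm) gives about 2 mm, which is consistent.

**Checks that were less clear:**
- **Moment at rest:** It gave no usable sign of when the caddy met the pad. The amount of squeeze therefore rests on the knob angle and the pictures alone.
- **Sideways position:** The wrist camera read about 3 mm to +y, so I placed the caddy relative to the keeper in the same picture. The knob's axis later came out about 2 mm off that line; I left the caddy there because the pictures showed it centred to about 1 mm.
- **First knob grip:** It was about 1–2 mm off centre and gave side forces up to about 20 N; I then recentred it. On the second grip the sideways forces were about 5 N.

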